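# Shim the rocking chopping block

## Task

The chopping block rocks because the foot under its brass-marked corner is too short. Lay the flat blue shim on the worktop under that foot, let go of it, then slide the yellow tapered shim in between the blue shim and the foot, thin end first, just until it is snug and all four feet carry weight, so that the block no longer rocks and no other foot is lifted. Leave both shims in place, do not shove the block along or strike it, keep the canister standing on it, and leave the mug and the lemon alone.

Things in the scene. Friction and masses are not known exactly. Their poses are not given: they have to be found in the camera images.
- chopping_block: Pale wood chopping block, 170 (x) x 190 (y) x 33 mm, 1.5 kg, loose, on four black ball feet; underside 22, top 55 mm above the worktop. Origin at worktop level under its centre, z up; -x side faces the robot, -y side is at its right. Feet 24 mm in from the sides, at x = +-61, y = +-71 mm. The one at (-61, -71), under the 12 mm brass dot, is short. Slide shims in from the right, towards block +y.
- short_foot_spot (a point): Spot on the worktop straight below the short foot, block frame (-61, -71, 0) mm. This foot, a ball of 12 mm radius fixed to the block, hangs 8 to 11 mm above the worktop (exact gap unknown); the other three feet touch.
- flat_shim: Flat blue plastic shim, 130 (x) x 30 (y) x 5 mm, 40 g, loose; origin at the centre of its underside. A black dot marks its -x end. Lies flat between the block and the worktop's front edge, the dotted end away from the robot (within about 15 degrees). Goes under the short foot with at least 3 mm to spare and is long enough to stick out beside the block.
- wedge_shim: Yellow tapered shim, 130 (x) x 28 (y) mm, 50 g, loose; origin mid-length on its flat underside. Thin end at x = +65: 2 mm; top rises evenly to 9 mm at x = -45; heel to hold it by from x = -65 to -45, 24 mm high. Balances at x = -12. Lies in front of the block, thin end to the robot. On the blue shim it meets the foot with its thin end 16 to 63 mm past the foot's axis; about 4 N of push makes it snug.
- foot_front_left: The block's front left ball foot (block frame x = -61, y = +71 mm); origin on the worktop below it.
- foot_back_left: The block's back left ball foot (+61, +71 mm); origin on the worktop below it.
- foot_back_right: The block's back right ball foot (+61, -71 mm); origin on the worktop below it. If the tapered shim is pushed well beyond snug, this foot or the front left one lifts off the worktop.
- canister: Green and white round canister with wooden lid, 89 mm across, 116 mm high, about 0.8 kg, loose, standing on the block near its back left corner; origin at the centre of its underside.
- mug_grey: Blue and white mug, 78 mm across, 92 mm high, loose bystander behind and right of the block; origin at the centre of its footprint with the handle.
- lemon: Lemon, 72 x 55 x 56 mm, loose bystander right of the block; origin at its underside.

How it is judged (in metres and radians):
On the way:
1. the blue shim lies flat on the worktop under the short foot, let go, before the yellow one is in (x of short_foot_spot in the frame of flat_shim between -0.06 and 0.06 m and y of short_foot_spot in the frame of flat_shim between -0.012 and 0.012 m and height (world z) of flat_shim below 0.004 m and angle between flat_shim's own z axis and vertical below 0.06 rad and contact force between the fingers and flat_shim below 0.1 N and contact force between chopping_block and wedge_shim below 0.05 N), for 0.2 s.
At the end, for the whole second after the job is handed in: Blue shim flat on the worktop under the short foot, 3 mm or more inside its edges; yellow shim on it bears that foot with over 0.5 N; each other foot carries over 0.3 N; block level within 0.012 rad, at rest, canister standing on it (x of short_foot_spot in the frame of flat_shim between -0.06 and 0.06 m and y of short_foot_spot in the frame of flat_shim between -0.012 and 0.012 m and height (world z) of flat_shim below 0.004 m and angle between flat_shim's own z axis and vertical below 0.06 rad and x of short_foot_spot in the frame of wedge_shim between -0.04 and 0.06 m and y of short_foot_spot in the frame of wedge_shim between -0.012 and 0.012 m and contact force between chopping_block and wedge_shim above 0.5 N and contact force between wedge_shim and flat_shim above 0.5 N and contact force between each of foot_front_left, foot_back_left, foot_back_right and anything else above 0.3 N and angle between chopping_block's own z axis and vertical below 0.012 rad and linear speed of each of chopping_block, wedge_shim below 0.01 m/s and angle between canister's own z axis and vertical below 0.1 rad and z of canister in the frame of chopping_block above 0.045 m); the robot touches nothing.
It fails at once if the block is shoved more than 25 mm from where it stood (distance of chopping_block from where it was at the start of the episode above 0.025 m).
It fails at once if the robot strikes or presses the block with more than 20 N (contact force between any of the arm, the fingers and chopping_block above 20 N).
It fails at once if the canister tips or slides off (angle between canister's own z axis and vertical above 0.3 rad).
It fails at once if the mug or the lemon is moved more than 20 mm (distance of any of mug_grey, lemon from where it was at the start of the episode above 0.02 m).
It also fails if it takes over 64 s, if anything falls off the work surface, if the arm or the gripper's body presses on something with over 40 N, if the wrist force passes 120 N, or if a joint passes its speed limit or range.

## Robot

A 7-joint arm with a two-finger parallel gripper is mounted at the origin on a cart in front of the work surface, level with it; the furniture and walls round the work are solid. World frame = base frame: x ahead of the robot, y to its left, z up, the work surface at z = 0. Lengths are in mm, angles in rad, forces in N, time in s.
With the tool pointing down it reaches from about 400 to 875 mm from the base axis. Payload 4.4 kg.
Tool frame: the origin (TCP) lies midway between the tips of the shut fingers; the grasp point (between the pads) lies 19 mm behind it; z points along the fingers, y is the direction in which the jaws open and shut (so a half turn about z gives the same grasp; the last joint's range is limited). The gripper opens to 85 mm and grips with 20 to 120 N. Pads are 22 mm wide; open, the fingers measure 114 mm over their backs; the gripper's body (76 mm by 85 mm) begins 54 mm behind the grasp point. The pads swing forward as they close: fully open they stand 13 mm farther back than shut.
Start: joints at [1.211, 0.628, 0.038, 1.517, -0.027, 0.996, -0.02], TCP at [188.262, -622.154, 231.313] pointing down, gripper open.
Joint ranges: [-3.06, 3.06], [-0.37, 2.12], [-1.25, 1.32], [0.18, 2.47], [-1.1, 4.24], [0.23, 1.98], [-2.94, 2.94]. Speed limits (rad/s): [2.57, 2.57, 3.14, 3.14, 3.14, 3.14, 3.14].

## Interface

Orientations are given as [roll, pitch, yaw] about the fixed x, y, z axes, in that order (R = Rz(yaw) Ry(pitch) Rx(roll)).
In Python, from cell import * gives the robot as it stands. The module is installed in compiled form; this text tells all that it offers.
- The arm moves only by the tool move_arm, never from a script. Its argument "series" is a list of rows, each a list of 2 entries, a list of its own where there are three numbers: the shift along the tool's x, y, z in m, then the turn about the tool's z in rad. In form: [[[x, y, z], yaw], ...]. A call has 1 to 5 rows; each row is the pose to reach, as a shift and turn from the pose measured when the call began, along the tool's axes at that moment; what a row does not reach only later rows make up. A row lasts 1/8 s, in which the tool goes at most 62.5 mm and 10.7 degrees, less where a joint would pass 70% of its speed; a pose out of reach is approached as far as the arm can. A call with a gripper value outside its range is refused whole. "claw" is the opening, from 0 (shut) to 1 (fully open), set as the call begins (left out, the last holds). The fingers move at their own pace and stop on an object; the grip force is fixed at half the most. Time passes only in rows, so rows that repeat a pose let the fingers close. It gives the time, the measured TCP pose, the force and the opening at its end, in the units of the state.
- read_state(): the state, without advancing time (a new reading comes with each control period).
- get_image(name): name is "scene" or "side" or "wrist"; returns the picture (400x640x3 uint8, blue, green, red); there is no depth.
- camera_model(name): a dict with "fov_y" (degrees; the focal length in pixels is half the picture's height over the tangent of half this angle, whatever the lens; pixels are square), "cx", "cy" (the principal point, pixels), "pose" (4x4, takes a point from camera to world coordinates); the wrist camera has in their place "tool_from_camera" (4x4, takes a point from camera to tool coordinates, whose origin is the TCP and whose axes are the flange's). Camera axes: x right, y down, z forward; pixel columns grow to the right and rows downward; lengths in mm; the calibration is good to about 2 mm. A picture is of the moment at which its call begins: read the wrist's pose just before it. camera_model takes no time and is no camera call.
- finish_job(): hands the job in, once; it reports no verdict.
The state is a dict: "clock": time; "qpos": joint angles; "qd": joint speeds; "tau": joint torques, N m; "eef_pos": TCP position; "tool_rot": TCP orientation; "force": force on the tool from outside, world axes, zero at the start; "torque": the same for the moment, N m; "width": finger opening in mm.
Only numpy, scipy, OpenCV 4.12 (cv2) and the standard library are available. Lean on these libraries where they do the work, as an engineer would, in place of code of your own. Each camera call takes 0.05 s, during which the arm holds its last target. There are 200 camera calls.

## Working session

There is one attempt and no reset: what is moved stays moved. The work goes in short steps, Python scripts to look and compute and a tool call to move; the robot and the scene stay as the last step left them, time stands still between calls to the robot, and variables do not carry over. Pictures are saved under pics/ and viewed, about 8 in all and at most 12, crops included, and the job is handed in when it is done.

Besides the shell and the picture viewer there is one more tool, called after "Call:" by a JSON object that holds its "name" and its "arguments". move_arm: Moves the arm, as the interface text tells. Its arguments: {"type":"object","properties":{"series":{"type":"array"},"claw":{"type":"number"}},"required":["series"]}

```bash
mkdir -p pics; cat > h.py <<'E'
from cell import *
import numpy as np, cv2
from scipy.spatial.transform import Rotation as R
def snap(n,f=None):
    s=read_state(); m=get_image(n)
    if f: cv2.imwrite('pics/'+f,m)
    return s,m
def T(s):
    M=np.eye(4);M[:3,:3]=R.from_euler('xyz',s['tool_rot']).as_matrix();M[:3,3]=s['eef_pos'];return M
def cam(n,s=None):
    c=camera_model(n);f=200/np.tan(np.radians(c['fov_y'])/2)
    P=np.array(c['pose']) if n!='wrist' else T(s)@np.array(c['tool_from_camera'])
    return f,c['cx'],c['cy'],P
def ray(n,uv,z,s=None):
    f,cx,cy,P=cam(n,s);uv=np.atleast_2d(uv).astype(float)
    d=np.c_[(uv[:,0]-cx)/f,(uv[:,1]-cy)/f,np.ones(len(uv))]@P[:3,:3].T
    o=P[:3,3];return o+d*((z-o[2])/d[:,2])[:,None]
def proj(n,p,s=None):
    f,cx,cy,P=cam(n,s);q=(np.atleast_2d(p)-P[:3,3])@P[:3,:3];return q[:,:2]/q[:,2:]*f+[cx,cy]
E
python3 - <<'E'
from h import *
s,a=snap('scene','sc.png');_,b=snap('side','si.png');_,w=snap('wrist')
cv2.imwrite('pics/all.png',cv2.resize(np.vstack([a,b]),(800,1000))[:, :]) if 0 else None
print({k:np.round(v,3) for k,v in s.items()})
for n in('scene','side','wrist'): print(n,[np.round(x,2) for x in cam(n,s)])
print(np.round(camera_model('wrist')['tool_from_camera'],2))
E
```

```text
{'clock': np.float64(0.0), 'qpos': array([ 1.211,  0.629,  0.038,  1.518, -0.027,  0.996, -0.02 ]), 'qd': array([ 0.001,  0.002,  0.   ,  0.   ,  0.   , -0.001,  0.   ]), 'tau': array([ 0.0000e+00, -5.6342e+01,  1.2260e+00, -1.9345e+01,  1.1000e-02,
        1.0000e-02,  0.0000e+00]), 'eef_pos': array([ 188.102, -621.528,  230.401]), 'tool_rot': array([-3.14 ,  0.   ,  0.294]), 'force': array([ 0.407,  0.641, -0.471]), 'torque': array([ 0.008, -0.042, -0.074]), 'width': np.float64(85.278)}
scene [np.float64(414.64), np.float64(318.34), np.float64(197.01), array([[-7.7000e-01, -4.8000e-01,  4.2000e-01,  2.3649e+02],
       [-6.4000e-01,  6.0000e-01, -4.9000e-01,  5.0991e+02],
       [-1.0000e-02, -6.4000e-01, -7.7000e-01,  7.9803e+02],
       [ 0.0000e+00,  0.0000e+00,  0.0000e+00,  1.0000e+00]])]
side [np.float64(366.21), np.float64(314.76), np.float64(195.95), array([[-8.9000e-01, -2.2000e-01,  3.9000e-01,  2.9234e+02],
       [-4.5000e-01,  4.9000e-01, -7.5000e-01,  6.7914e+02],
       [-2.0000e-02, -8.4000e-01, -5.4000e-01,  5.5139e+02],
       [ 0.0000e+00,  0.0000e+00,  0.0000e+00,  1.0000e+00]])]
wrist [np.float64(322.87), np.float64(313.04), np.float64(195.27), array([[ 2.9000e-01, -9.1000e-01, -2.9000e-01,  2.6355e+02],
       [-9.6000e-01, -2.8000e-01, -9.0000e-02, -5.9864e+02],
       [-0.0000e+00,  3.0000e-01, -9.5000e-01,  3.7307e+02],
       [ 0.0000e+00,  0.0000e+00,  0.0000e+00,  1.0000e+00]])]
[[  -0.     -0.95   -0.3    78.84]
 [   1.     -0.     -0.     -0.32]
 [   0.     -0.3     0.95 -142.67]
 [   0.      0.      0.      1.  ]]
```

View pics/sc.png

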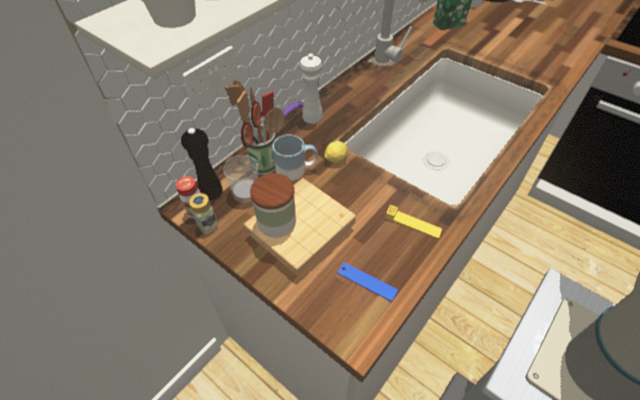

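View pics/si.png

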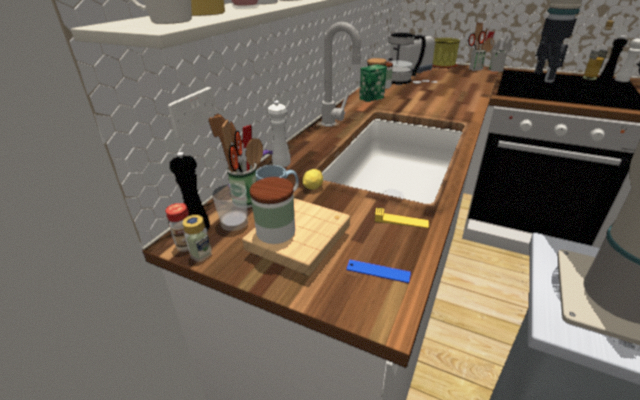

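The scene view shows the block (top corners about (354,218), (296,268), (247,222)), the canister, the blue shim (340–396, 265–298) and the yellow one (388–441, 207–235). The side view agrees with it.

```bash
cat >> h.py <<'E'
HSV={'blue':((105,150,80),(125,255,255)),'yellow':((24,190,150),(32,255,255))}
def blob(m,c,box=None):
    k=cv2.inRange(cv2.cvtColor(m,cv2.COLOR_BGR2HSV),*map(np.array,HSV[c]))
    if box:
        z=np.zeros_like(k);x0,y0,x1,y1=box;z[y0:y1,x0:x1]=k[y0:y1,x0:x1];k=z
    cs,_=cv2.findContours(k,cv2.RETR_EXTERNAL,cv2.CHAIN_APPROX_NONE);return max(cs,key=cv2.contourArea)[:,0,:]
def rect(n,uv,z,s=None):
    p=ray(n,uv,z,s)[:,:2].astype(np.float32);return cv2.minAreaRect(p),p
E
python3 - <<'E'
from h import *
for n,f,bx in(('scene','sc.png',(370,195,460,250)),('side','si.png',(370,200,440,235))):
    m=cv2.imread('pics/'+f)
    r,_=rect(n,blob(m,'blue'),5);print(n,'blue',np.round(cv2.boxPoints(r),0).tolist(),np.round(r[0]))
    r,_=rect(n,blob(m,'yellow',bx),6);print(n,'yel',np.round(cv2.boxPoints(r),0).tolist(),np.round(r[0]))
print(np.round(ray('scene',[[354,218],[296,268],[247,222]],55)))
print(np.round(ray('side',[[350,213],[308,268],[246,249]],55)))
print('lemon',ray('scene',[[337,152]],25).round(),ray('side',[[313,180]],25).round())
E
```

```text
scene blue [[373.0, 126.0], [377.0, 99.0], [503.0, 118.0], [498.0, 145.0]] [438. 122.]Traceback (most recent call last):
  File "<stdin>", line 5, in <module>
  File "h.py", line 25, in blob
    cs,_=cv2.findContours(k,cv2.RETR_EXTERNAL,cv2.CHAIN_APPROX_NONE);return max(cs,key=cv2.contourArea)[:,0,:]
                                                                            ~~~^^^^^^^^^^^^^^^^^^^^^^^^
ValueError: max() iterable argument is empty
```

```bash
sed -i "s/((24,190,150),(32,255,255))/((20,170,110),(34,255,255))/" h.py
python3 - <<'E'
from h import *
m=cv2.imread('pics/sc.png');print(cv2.cvtColor(m,cv2.COLOR_BGR2HSV)[222,405:420:5])
for n,f,bx in(('scene','sc.png',(370,195,460,250)),('side','si.png',(370,200,440,235))):
    m=cv2.imread('pics/'+f)
    r,_=rect(n,blob(m,'blue'),5);print(n,'blue',np.round(cv2.boxPoints(r),0).tolist(),np.round(r[0]))
    r,_=rect(n,blob(m,'yellow',bx),6);print(n,'yel',np.round(cv2.boxPoints(r),0).tolist(),np.round(r[0]))
print(np.round(ray('scene',[[354,218],[296,268],[247,222]],55)))
print(np.round(ray('side',[[350,213],[308,268],[246,249]],55)))
print('lemon',ray('scene',[[337,152]],25).round(),ray('side',[[313,180]],25).round())
E
```

```text
[[ 27 146 245]
 [ 27 145 243]
 [ 27 146 243]]
scene blue [[373.0, 126.0], [377.0, 99.0], [503.0, 118.0], [498.0, 145.0]] [438. 122.]Traceback (most recent call last):
  File "<stdin>", line 6, in <module>
  File "h.py", line 25, in blob
    cs,_=cv2.findContours(k,cv2.RETR_EXTERNAL,cv2.CHAIN_APPROX_NONE);return max(cs,key=cv2.contourArea)[:,0,:]
                                                                            ~~~^^^^^^^^^^^^^^^^^^^^^^^^
ValueError: max() iterable argument is empty
```

```bash
sed -i "s/((20,170,110),(34,255,255))/((22,115,150),(34,255,255))/" h.py
python3 - <<'E'
from h import *
for n,f,bx in(('scene','sc.png',(370,195,460,250)),('side','si.png',(370,200,440,235))):
    m=cv2.imread('pics/'+f)
    r,_=rect(n,blob(m,'blue'),5);print(n,'blue',np.round(cv2.boxPoints(r),0).tolist(),np.round(r[0]))
    r,_=rect(n,blob(m,'yellow',bx),6);print(n,'yel',np.round(cv2.boxPoints(r),0).tolist(),np.round(r[0]))
print(np.round(ray('scene',[[354,218],[296,268],[247,222]],55)))
print(np.round(ray('side',[[350,213],[308,268],[246,249]],55)))
print('lemon',ray('scene',[[337,152]],25).round(),ray('side',[[313,180]],25).round())
E
```

```text
scene blue [[373.0, 126.0], [377.0, 99.0], [503.0, 118.0], [498.0, 145.0]] [438. 122.]
scene yel [[375.0, -60.0], [378.0, -99.0], [514.0, -87.0], [510.0, -48.0]] [444. -73.]
side blue [[372.0, 130.0], [376.0, 100.0], [503.0, 118.0], [499.0, 148.0]] [438. 124.]
side yel [[376.0, -94.0], [514.0, -98.0], [515.0, -50.0], [377.0, -46.0]] [446. -72.]
[[538.  36.  55.]
 [554. 213.  55.]
 [716. 195.  55.]]
[[543.  22.  55.]
 [547. 226.  55.]
 [689. 231.  55.]]
lemon [[ 716. -132.   25.]] [[ 715. -125.   25.]]
```

```bash
cat >> h.py <<'E'
def plan(x,y,z,yaw):
    s=read_state();M=T(s);d=M[:3,:3].T@(np.array([x,y,z])-M[:3,3])/1000
    t=-((yaw-s['tool_rot'][2]+np.pi)%(2*np.pi)-np.pi)
    print('shift',d.round(4),'turn',round(t,4),'minrows',round(np.linalg.norm(d)/.0625,1),round(abs(t)/.1867,1))
E
python3 -c "
from h import *
plan(470,50,250,3.13)"
```

```text
shift [ 0.4643 -0.5613 -0.0186] turn -2.8362 minrows 11.7 15.2
```

Call:
{"name": "move_arm", "arguments": {"series": [[[0.038,-0.046,-0.002],-0.18],[[0.076,-0.092,-0.005],-0.36],[[0.114,-0.138,-0.01],-0.54],[[0.152,-0.184,-0.015],-0.72],[[0.19,-0.23,-0.02],-0.9]]}}

```text
clock: 0.78
eef_pos: [303.9, -344.7, 251.1]
tool_rot: [-3.141, -0.001, 1.2]
force: [1.4, 0.0, -0.2]
width: 85.3
```

```bash
python3 -c "
from h import *
plan(470,50,250,3.13)"
```

```text
shift [0.428  0.0116 0.0016] turn -1.9303 minrows 6.9 10.3
```

Call:
{"name": "move_arm", "arguments": {"series": [[[0.05,0.0,0],-0.18],[[0.1,0,0],-0.36],[[0.15,0.0,0],-0.54],[[0.2,0.005,0],-0.72],[[0.25,0.006,0],-0.9]]}}

```text
clock: 1.4
eef_pos: [400.8, -112.6, 251.5]
tool_rot: [3.141, -0.0, 2.105]
force: [0.4, -1.2, -0.7]
width: 85.2
```

```bash
python3 -c "
from h import *
plan(470,50,250,3.13)"
```

```text
shift [0.1047 0.1423 0.0017] turn -1.0248 minrows 2.8 5.5
```

Call:
{"name": "move_arm", "arguments": {"series": [[[0.02,0.03,0],-0.18],[[0.04,0.06,0],-0.36],[[0.06,0.09,0],-0.54],[[0.08,0.12,0],-0.72],[[0.105,0.142,0],-0.9]]}}

```text
clock: 2.02
eef_pos: [470.3, 51.1, 251.6]
tool_rot: [3.14, 0.001, 3.011]
force: [0.9, 0.1, -0.3]
width: 85.4
```

Call:
{"name": "move_arm", "arguments": {"series": [[[0,0,0],-0.12],[[0,0,0],-0.12],[[0,0,0],-0.12]]}}

```text
clock: 2.4
eef_pos: [470.1, 50.4, 251.4]
tool_rot: [3.141, 0.0, 3.127]
force: [0.2, -0.0, 0.4]
width: 85.4
```

```bash
python3 -c "
from h import *
s,m=snap('wrist','w1.png');print(s['eef_pos'],s['tool_rot'],s['clock'])
for c,z in(('blue',5),('yellow',6)):
    uv=blob(m,c,(0,0,640,400));r,_=rect('wrist',uv,z,s);print(c,np.round(cv2.boxPoints(r)).tolist(),np.round(r[0]),r[1])"
```

```text
[470.11628497  50.43275941 251.44902786] [3.14097977e+00 4.62899371e-04 3.12746344e+00] 2.4
blue [[373.0, 128.0], [377.0, 99.0], [505.0, 117.0], [500.0, 147.0]] [439. 123.] (129.01321411132812, 29.733951568603516)
yellow [[303.0, 395.0], [304.0, 350.0], [423.0, 353.0], [422.0, 398.0]] [363. 374.] (118.88570404052734, 45.04051971435547)
```

View pics/w1.png

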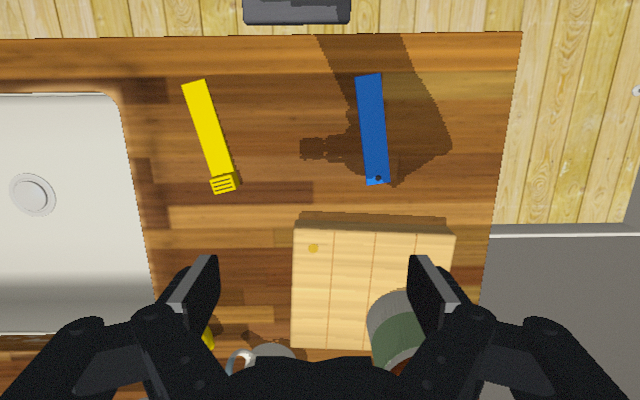

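The wrist view shows the brass dot at (313,248) and the block's top front corners at (294,229) and (456,237), with its right rear corner at (291,347). The yellow shim's heel is at (223,183), thin end near (194,83). The blue shim runs from (369,75) to (377,184).

```bash
python3 -c "
from h import *
m=cv2.imread('pics/w1.png');s=read_state()
print(ray('wrist',[[313,248],[294,229],[456,237],[291,347]],55,s).round())
h=cv2.cvtColor(m,cv2.COLOR_BGR2HSV)
k=cv2.inRange(h[238:260,300:328],np.array((15,140,100)),np.array((30,255,255)));print(cv2.moments(k,True)['m00'],np.argwhere(k).mean(0)[::-1]+[300,238])
uv=blob(m,'yellow',(170,60,250,200));r,_=rect('wrist',uv,5,s);print(np.round(cv2.boxPoints(r)).tolist(),r)
print(ray('wrist',[[183,86],[205,80]],2,s).round(), ray('wrist',[[210,181],[232,175],[236,189],[213,194]],24,s).round())
"
```

```text
[[566.  50.  55.]
 [541.  29.  55.]
 [554. 215.  55.]
 [707.  19.  55.]]
75.0 [312.65333333 248.05333333]
[[376.0, -71.0], [382.0, -100.0], [491.0, -75.0], [485.0, -46.0]] ((433.4892272949219, -73.15314483642578), (111.550048828125, 29.885265350341797), 12.67036247253418)
[[384. -97.   2.]
 [378. -71.   2.]] [[492. -71.  24.]
 [485. -45.  24.]
 [502. -41.  24.]
 [508. -69.  24.]]
```

```bash
python3 -c "
from h import *
plan(474,128,25,-3.0)"
```

```text
shift [-0.0026  0.0775  0.2266] turn -0.1555 minrows 3.8 0.8
```

Call:
{"name": "move_arm", "arguments": {"series": [[[-0.0026,0.04,0.05],-0.1],[[-0.0026,0.0775,0.1],-0.1555],[[-0.0026,0.0775,0.16],-0.1555],[[-0.0026,0.0775,0.215],-0.1555],[[-0.0026,0.0775,0.2266],-0.1555]], "claw": 0.5}}

```text
clock: 3.08
eef_pos: [472.0, 126.9, 22.5]
tool_rot: [-3.14, -0.005, -3.001]
force: [-0.6, 0.1, 0.2]
width: 42.3
```

```bash
python3 -c "
from h import *
plan(474,128,25,-3.0)
s,m=snap('wrist','w2.png');cv2.imwrite('pics/w2c.png',m[100:])"
```

```text
shift [-0.0022  0.0008 -0.0025] turn -0.0005 minrows 0.1 0.0
```

View pics/w2c.png

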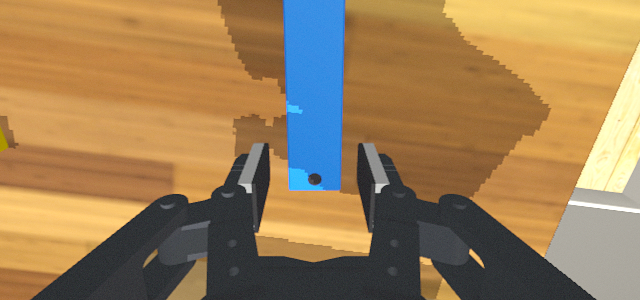

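The jaws straddle the blue shim centrally, with its dotted end at (315,179) in the crop. Next I go down.

Call:
{"name": "move_arm", "arguments": {"series": [[[-0.002,0.001,0.01],0],[[-0.002,0.001,0.018],0],[[-0.002,0.001,0.022],0],[[-0.002,0.001,0.022],0]]}}

```text
clock: 3.62
eef_pos: [474.7, 128.5, 1.4]
tool_rot: [-3.141, -0.002, -3.001]
force: [-0.0, -0.2, 0.4]
width: 42.6
```

Call:
{"name": "move_arm", "arguments": {"series": [[[0,0,0.001],0],[[0,0,0.002],0],[[0,0,0.002],0]]}}

```text
clock: 4.0
eef_pos: [474.7, 128.5, -0.6]
tool_rot: [-3.141, -0.002, -3.001]
force: [0.5, -0.5, -0.1]
width: 42.7
```

Call:
{"name": "move_arm", "arguments": {"series": [[[0,0,0.001],0],[[0,0,0.001],0],[[0,0,0.001],0],[[0,0,0.001],0]], "claw": 0.0}}

```text
clock: 4.5
eef_pos: [475.5, 129.2, -0.1]
tool_rot: [-3.141, 0.0, -3.0]
force: [-1.7, -0.5, 17.0]
width: 27.7
```

Call:
{"name": "move_arm", "arguments": {"series": [[[0,0,-0.01],0],[[0,0,-0.03],0],[[0,0,-0.04],0],[[0,0,-0.04],0]]}}

```text
clock: 5.0
eef_pos: [475.9, 129.2, 40.4]
tool_rot: [-3.141, 0.001, -3.001]
force: [-0.3, -0.2, -0.6]
width: 27.6
```

```bash
python3 -c "
from h import *
F=np.array([566,51]);v=np.array([.065,.998])
g=F-77*v
print(g);plan(g[0]-0,g[1]-70,40,1.506)
s,m=snap('wrist','w3.png')
uv=blob(m,'blue');print(uv.min(0),uv.max(0));z=s['eef_pos'][2]
r,_=rect('wrist',uv,z+5,s);print(cv2.boxPoints(r).round().tolist(),r)"
```

```text
[560.995 -25.846]
shift [-0.0526 -0.2348  0.0006] turn 1.7765 minrows 3.9 9.5
[272  25] [347 308]
[[373.0, 129.0], [378.0, 99.0], [505.0, 119.0], [500.0, 148.0]] ((438.8929443359375, 123.92752075195312), (128.2425537109375, 29.445327758789062), 8.891165733337402)
```

Call:
{"name": "move_arm", "arguments": {"series": [[[0,-0.02,-0.05],0.18],[[-0.01,-0.07,-0.06],0.36],[[-0.02,-0.12,-0.06],0.54],[[-0.03,-0.17,-0.06],0.72],[[-0.045,-0.22,-0.06],0.9]]}}

```text
clock: 5.68
eef_pos: [550.7, -84.2, 99.3]
tool_rot: [-3.14, -0.0, 2.377]
force: [0.7, 0.1, 0.2]
width: 27.6
```

```bash
python3 -c "
from h import *
plan(556,-105,60,1.495)"
```

```text
shift [-0.0182 -0.0113  0.0393] turn 0.8816 minrows 0.7 4.7
```

Call:
{"name": "move_arm", "arguments": {"series": [[[-0.008,-0.005,0.0],0.18],[[-0.018,-0.0113,0.0],0.36],[[-0.018,-0.0113,0.01],0.54],[[-0.018,-0.0113,0.03],0.72],[[-0.018,-0.0113,0.039],0.882]]}}

```text
clock: 6.3
eef_pos: [554.6, -104.9, 58.5]
tool_rot: [-3.138, 0.001, 1.489]
force: [-0.2, 0.8, -0.2]
width: 27.5
```

```bash
python3 -c "
from h import *
plan(556,-105,6,1.495)
s,m=snap('wrist','w4.png');print(s['eef_pos'],s['tool_rot'])"
```

```text
shift [0.     0.0016 0.0525] turn -0.0058 minrows 0.8 0.0
[ 554.56167608 -104.87040842   58.4956704 ] [-3.13771216e+00  1.12424200e-03  1.48924651e+00]
```

View pics/w4.png

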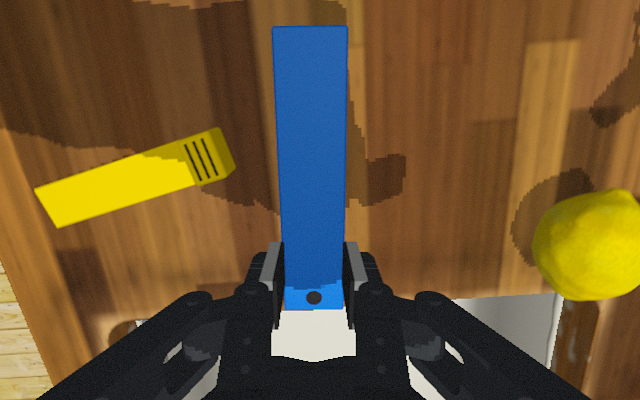

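The blue shim is held square, with the yellow shim's heel to its left at (208,160) and the lemon well to the right.

Call:
{"name": "move_arm", "arguments": {"series": [[[0.0,0.0016,0.03],-0.006],[[0,0.0016,0.05],-0.006],[[0,0.0016,0.056],-0.006],[[0,0.0016,0.056],-0.006]]}}

```text
clock: 6.85
eef_pos: [555.4, -104.7, 1.7]
tool_rot: [-3.136, 0.001, 1.492]
force: [0.4, 0.3, -0.4]
width: 27.6
```

```bash
python3 -c "
from h import *
s=read_state();print(s['force'])
plan(561,-26,1,1.495)
class Q(dict):pass
q={'eef_pos':[554.56,-104.87,58.5],'tool_rot':[-3.1377,.0011,1.4892]}
print('heel',ray('wrist',[[180,139],[221,128],[235,167],[196,186]],24,q).round(), ray('wrist',[[35,190],[58,227]],2,q).round())
print('sink',ray('wrist',[[460,301],[555,293]],0,q).round())
"
```

```text
[ 0.38617807  0.27134617 -0.39632817]
shift [ 0.0789 -0.0006  0.0006] turn -0.0027 minrows 1.3 0.0
heel [[487. -45.  24.]
 [510. -41.  24.]
 [515. -63.  24.]
 [491. -72.  24.]] [[377. -72.   2.]
 [384. -99.   2.]]
sink [[ 656. -180.    0.]
 [ 724. -178.    0.]]
```

Call:
{"name": "move_arm", "arguments": {"series": [[[0.02,0,0.0006],0],[[0.04,0,0.0006],0],[[0.06,0,0.0006],0],[[0.077,-0.0006,0.0006],0],[[0.079,-0.0006,0.0006],0]]}}

```text
clock: 7.48
eef_pos: [561.5, -24.2, 1.6]
tool_rot: [-3.137, 0.0, 1.495]
force: [-0.2, -0.5, -0.5]
width: 27.5
```

Call:
{"name": "move_arm", "arguments": {"series": [[[0,0,0.001],0],[[0,0,0.001],0]]}}

```text
clock: 7.72
eef_pos: [561.5, -25.2, 0.6]
tool_rot: [-3.137, 0.001, 1.494]
force: [0.1, -0.2, -1.0]
width: 27.5
```

Call:
{"name": "move_arm", "arguments": {"series": [[[0,0,0],0],[[0,0,0],0],[[0,0,0],0]], "claw": 0.5}}

```text
clock: 8.1
eef_pos: [561.4, -25.4, 0.6]
tool_rot: [-3.137, 0.001, 1.494]
force: [-0.1, -0.3, -0.1]
width: 43.1
```

Call:
{"name": "move_arm", "arguments": {"series": [[[0,0,-0.02],0],[[0,0,-0.05],0],[[-0.02,0,-0.1],0],[[-0.05,0,-0.13],0]]}}

```text
clock: 8.6
eef_pos: [559.2, -74.6, 132.9]
tool_rot: [-3.14, 0.0, 1.496]
force: [1.6, -0.0, 0.3]
width: 42.6
```

```bash
python3 -c "
from h import *
s,m=snap('wrist','w5.png');print(s['eef_pos'],s['tool_rot'],s['clock'])
r,_=rect('wrist',blob(m,'blue'),5,s);print(cv2.boxPoints(r).round(1).tolist(),r)
plan(498,-57,60,-2.917)"
```

```text
[559.19400705 -74.56250315 132.90612001] [-3.13996346e+00  2.02673230e-04  1.49595807e+00] 8.6
[[545.5999755859375, -51.099998474121094], [574.7999877929688, -52.79999923706055], [579.5, 24.799999237060547], [550.2999877929688, 26.600000381469727]] ((562.5406494140625, -13.135459899902344), (77.76854705810547, 29.24075698852539), 86.5619125366211)
shift [ 0.0198 -0.0642  0.0756] turn -1.8772 minrows 1.6 10.1
```

View pics/w5.png

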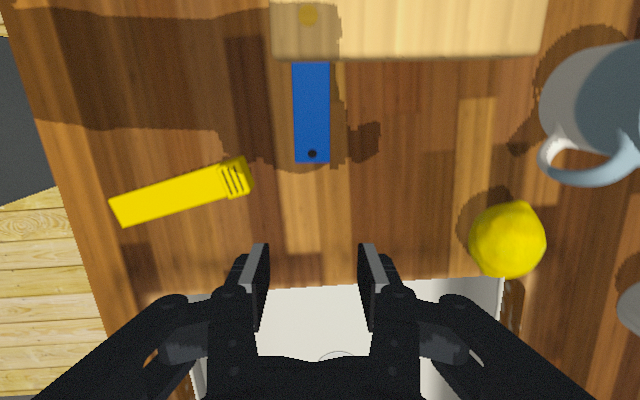

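The blue shim lies under the brass corner, visible from (311,62) to (312,162), and the dot is at (309,15). The jaws are empty. Next is the yellow heel at (235,178).

```bash
python3 -c "
from h import *
s=read_state();print('dot',ray('wrist',[[309,15]],55,s).round(1))
print('heel top',ray('wrist',[[217,167],[246,157],[254,188],[225,196]],24,s).round(), ray('wrist',[[109,200],[124,227]],2,s).round())
"
```

```text
dot [[568.7  41.6  55. ]]
heel top [[486. -55.  24.]
 [510. -48.  24.]
 [513. -75.  24.]
 [488. -79.  24.]] [[ 376.  -81.    2.]
 [ 383. -108.    2.]]
```

Call:
{"name": "move_arm", "arguments": {"series": [[[0.004,-0.012,0],-0.18],[[0.008,-0.024,0],-0.36],[[0.012,-0.036,0.0],-0.54],[[0.016,-0.048,0.0],-0.72],[[0.0198,-0.064,0.0],-0.9]]}}

```text
clock: 9.28
eef_pos: [497.8, -56.4, 135.5]
tool_rot: [-3.139, 0.005, 2.395]
force: [-0.3, 0.8, -0.2]
width: 42.4
```

```bash
python3 -c "
from h import *
plan(498,-57,50,-2.917)"
```

```text
shift [-0.0001 -0.0001  0.0855] turn -0.9716 minrows 1.4 5.2
```

Call:
{"name": "move_arm", "arguments": {"series": [[[0,0,0],-0.18],[[0,0,0],-0.36],[[0,0,0.0],-0.54],[[0,0,0.0],-0.72],[[0,0,0.0],-0.9]]}}

```text
clock: 9.9
eef_pos: [497.6, -56.5, 135.4]
tool_rot: [-3.136, 0.001, -2.983]
force: [0.2, -0.4, -0.1]
width: 42.7
```

Call:
{"name": "move_arm", "arguments": {"series": [[[0,0,0],-0.07],[[0,0,0],-0.07],[[0,0,0.0],-0.07]]}}

```text
clock: 10.28
eef_pos: [497.5, -56.6, 135.3]
tool_rot: [-3.136, 0.001, -2.914]
force: [-0.2, -0.4, 0.3]
width: 42.4
```

```bash
python3 -c "
from h import *
s,m=snap('wrist','w6.png');print(s['eef_pos'],s['tool_rot'],s['clock'],s['qd'].round(3))
r,_=rect('wrist',blob(m,'blue'),5,s);print('blue',cv2.boxPoints(r).round(1).tolist(),r)
r,_=rect('wrist',blob(m,'yellow',(200,0,420,330)),8,s);print('yel',cv2.boxPoints(r).round(1).tolist(),r)
m=get_image('scene')
r,_=rect('scene',blob(m,'blue'),5);print('scene blue',cv2.boxPoints(r).round().tolist(),r)
a=cv2.imread('pics/sc.png');print(np.abs(m.astype(int)-a)[180:280,240:345].max(2).mean())"
```

```text
[497.53085846 -56.60098784 135.30472467] [-3.13569272e+00  9.60137521e-04 -2.91432505e+00] 10.275 [-0.004 -0.003  0.001 -0.002  0.    -0.001  0.004]
blue [[544.2000122070312, -50.900001525878906], [574.4000244140625, -52.70000076293945], [577.7999877929688, 4.199999809265137], [547.5, 5.900000095367432]] ((560.9783935546875, -23.3677921295166), (56.93769454956055, 30.289989471435547), 86.64539337158203)
yel [[376.6000061035156, -72.4000015258789], [383.5, -100.0999984741211], [489.8999938964844, -73.80000305175781], [483.0, -46.099998474121094]] ((433.2464599609375, -73.12596893310547), (109.61685180664062, 28.53118896484375), 13.87259292602539)
scene blue [[547.0, -50.0], [572.0, -52.0], [576.0, 1.0], [551.0, 3.0]] ((561.3817138671875, -24.282670974731445), (53.50611114501953, 24.931529998779297), 85.80890655517578)
3.6966666666666668
```

View pics/w6.png

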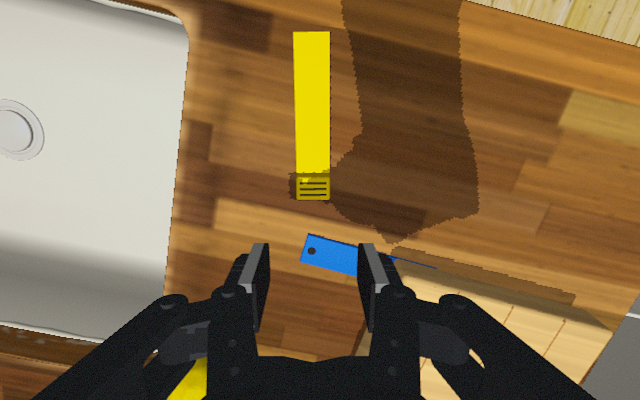

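The yellow shim stands undisturbed: heel top at (313,187), thin end at (311,32), and the blue dotted end at (311,251). The tool is in line with it.

Call:
{"name": "move_arm", "arguments": {"series": [[[0.001,0.0005,0.05],-0.012],[[0.001,0.0005,0.1],-0.012],[[0.001,0.0005,0.126],-0.012],[[0.001,0.0005,0.13],-0.012],[[0.001,0.0005,0.13],-0.012]]}}

```text
clock: 11.0
eef_pos: [497.3, -56.7, 5.9]
tool_rot: [-3.135, 0.002, -2.902]
force: [-0.1, -0.7, 1.0]
width: 42.6
```

Call:
{"name": "move_arm", "arguments": {"series": [[[0,0,0],0],[[0,0,0],0],[[0,0,0],0],[[0,0,0],0]], "claw": 0.0}}

```text
clock: 11.5
eef_pos: [498.3, -56.8, 7.3]
tool_rot: [-3.135, 0.004, -2.902]
force: [0.1, -0.6, 7.5]
width: 26.2
```

Call:
{"name": "move_arm", "arguments": {"series": [[[0,0,-0.02],0],[[0,0,-0.05],0],[[0,0,-0.06],0],[[0,0,-0.06],0]]}}

```text
clock: 12.0
eef_pos: [498.4, -56.8, 67.8]
tool_rot: [-3.134, 0.006, -2.903]
force: [-0.5, -0.0, -0.5]
width: 26.7
```

```bash
python3 -c "
from h import *
s,m=snap('wrist','w7.png');print(s['eef_pos'])
r,_=rect('wrist',blob(m,'yellow',(200,0,420,330)),s['eef_pos'][2],s);print('yel',cv2.boxPoints(r).round(1).tolist(),r)
F=np.array([566,51]);v=np.array([.0605,.998]);g=F-(120+12)*v;print(g)
plan(g[0],g[1],45,1.505)"
```

```text
[498.4489693  -56.77798018  67.77301068]
yel [[387.1000061035156, -68.80000305175781], [393.79998779296875, -96.5], [490.79998779296875, -73.0999984741211], [484.1000061035156, -45.400001525878906]] ((438.9468994140625, -70.9691162109375), (99.70367431640625, 28.51531410217285), 13.592409133911133)
[558.014 -80.736]
shift [-0.0526 -0.0374  0.0226] turn 1.8758 minrows 1.1 10.0
```

Call:
{"name": "move_arm", "arguments": {"series": [[[-0.01,-0.01,0],0.18],[[-0.025,-0.03,0],0.36],[[-0.04,-0.05,0.0],0.54],[[-0.05,-0.06,0.0],0.72],[[-0.05,-0.065,0.0],0.9]]}}

```text
clock: 12.68
eef_pos: [562.1, -108.6, 66.4]
tool_rot: [-3.14, 0.008, 2.474]
force: [-0.8, 1.2, -0.8]
width: 26.5
```

```bash
python3 -c "
from h import *
plan(556,-109,67,1.505)"
```

```text
shift [ 0.0046 -0.0041 -0.0006] turn 0.9692 minrows 0.1 5.2
```

Call:
{"name": "move_arm", "arguments": {"series": [[[0.0046,-0.004,0],0.18],[[0.0046,-0.004,0],0.36],[[0.0046,-0.004,0],0.54],[[0.0046,-0.004,0],0.72],[[0.0046,-0.004,0],0.9]]}}

```text
clock: 13.3
eef_pos: [555.1, -109.0, 65.1]
tool_rot: [3.139, 0.007, 1.568]
force: [0.8, -0.2, -0.5]
width: 26.6
```

Call:
{"name": "move_arm", "arguments": {"series": [[[0,0,0],0.07],[[0,0,0.0],0.07],[[0,0,0.0],0.07]]}}

```text
clock: 13.68
eef_pos: [554.8, -108.9, 64.5]
tool_rot: [3.139, 0.007, 1.5]
force: [0.2, -0.1, -0.2]
width: 26.7
```

```bash
python3 -c "
from h import *
s,m=snap('wrist','w8.png');print(s['eef_pos'],s['tool_rot'])
r,_=rect('wrist',blob(m,'yellow',(230,0,390,330)),s['eef_pos'][2]-2,s);print('yel',cv2.boxPoints(r).round(1).tolist(),r)
get_image('side');cv2.imwrite('pics/s8.png',cv2.resize(get_image('side')[140:290,240:460],(792,540)))
plan(556,-109,18,1.505)"
```

```text
[ 554.78283803 -108.94441675   64.45257071] [3.13946322 0.00659768 1.49996886]
yel [[541.7000122070312, -96.5], [570.7000122070312, -98.5999984741211], [577.9000244140625, 2.700000047683716], [548.9000244140625, 4.800000190734863]] ((559.7897338867188, -46.9017448425293), (101.56143951416016, 29.049989700317383), 85.92225646972656)
shift [0.0005 0.0008 0.0469] turn -0.0061 minrows 0.7 0.0
```

View pics/w8.png

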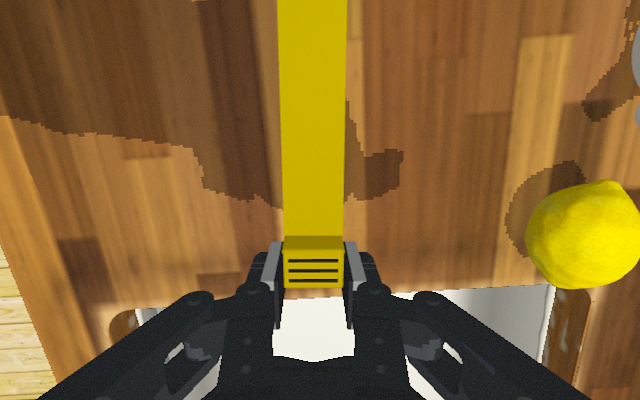

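Wedge held straight, its heel between the pads at (313,265).

Call:
{"name": "move_arm", "arguments": {"series": [[[0,-0.001,0.03],0],[[0,-0.001,0.045],0],[[0,-0.001,0.045],0],[[0.015,-0.001,0.045],0],[[0.028,-0.001,0.045],0]]}}

```text
clock: 14.45
eef_pos: [556.6, -81.3, 20.5]
tool_rot: [3.138, 0.008, 1.5]
force: [-1.3, -9.5, -1.1]
width: 26.7
```

Call:
{"name": "move_arm", "arguments": {"series": [[[0,0,0.003],0],[[0,0,0.005],0],[[0,0,0.006],0],[[0,0,0.006],0]]}}

```text
clock: 14.95
eef_pos: [556.6, -81.3, 14.4]
tool_rot: [3.138, 0.008, 1.499]
force: [0.1, -0.8, 0.4]
width: 26.6
```

```bash
python3 -c "
from h import *
plan(558,-81,12,1.505)
m=get_image('side');cv2.imwrite('pics/s9.png',cv2.resize(m[140:290,240:460],(792,540),interpolation=cv2.INTER_CUBIC))"
```

```text
shift [0.0005 0.0013 0.0024] turn -0.0057 minrows 0.0 0.0
```

View pics/s9.png

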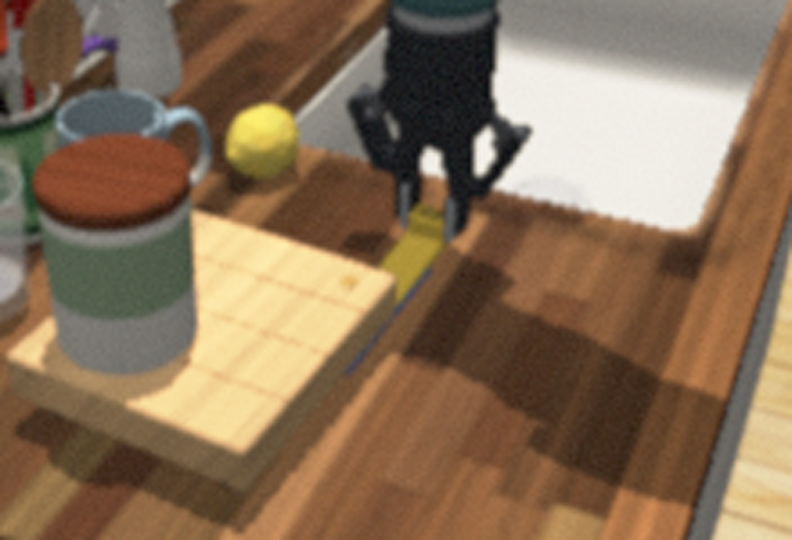

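The side view shows the wedge held in line over the blue shim at (415,250). The canister is standing and the lemon and mug are clear.

```bash
python3 -c "
from h import *
a=np.array([566.4,51]);v=np.array([.0605,.998]);u=np.array([.998,-.0605])
for t in(-103,27): print(t,(proj('side',[[*(a+t*v-15*u),5]])-[240,140])*3.6)
"
```

```text
-103 [[429.16116034 265.43181041]]
27 [[345.34780077 369.25410429]]
```

Call:
{"name": "move_arm", "arguments": {"series": [[[0,0.001,0.001],0],[[0,0.001,0.002],0],[[0,0.001,0.003],0],[[0,0.001,0.003],0]]}}

```text
clock: 15.5
eef_pos: [557.9, -81.7, 12.2]
tool_rot: [3.137, 0.008, 1.499]
force: [-1.2, -0.9, 5.8]
width: 26.4
```

Call:
{"name": "move_arm", "arguments": {"series": [[[0,0,0],0],[[0,0,0],0],[[0,0,0],0]], "claw": 0.5}}

```text
clock: 15.88
eef_pos: [557.9, -81.7, 12.1]
tool_rot: [3.137, 0.008, 1.499]
force: [0.4, -0.0, -0.4]
width: 42.6
```

Call:
{"name": "move_arm", "arguments": {"series": [[[0,0,-0.02],0],[[0,0,-0.05],0],[[-0.015,0,-0.05],0],[[-0.03,0,-0.05],0],[[-0.03,0,-0.05],0]]}}

```text
clock: 16.5
eef_pos: [554.3, -113.8, 61.2]
tool_rot: [3.139, 0.009, 1.495]
force: [0.2, 1.3, -0.2]
width: 42.5
```

```bash
python3 -c "
from h import *
s,m=snap('wrist','w10.png');print(s['eef_pos'],s['tool_rot'])
r,_=rect('wrist',blob(m,'yellow',(230,0,390,330)),14,s);print('yel@14',cv2.boxPoints(r).round(1).tolist(),r)
r,_=rect('wrist',blob(m,'blue'),5,s);print('blue',cv2.boxPoints(r).round(1).tolist(),r)"
```

```text
[ 554.31878095 -113.80810399   61.24439221] [3.13935133 0.0090087  1.49544352]
yel@14 [[545.2000122070312, -67.30000305175781], [573.4000244140625, -69.4000015258789], [579.2000122070312, 8.0], [551.0, 10.199999809265137]] ((562.2000122070312, -29.630111694335938), (77.65828704833984, 28.271137237548828), 85.69328308105469)
blue [[547.2000122070312, -26.600000381469727], [547.2000122070312, -26.600000381469727], [547.2999877929688, -25.5], [547.2999877929688, -25.5]] ((547.2408447265625, -26.044376373291016), (1.0819454193115234, 1.198798418045044e-05), 84.28246307373047)
```

View pics/w10.png

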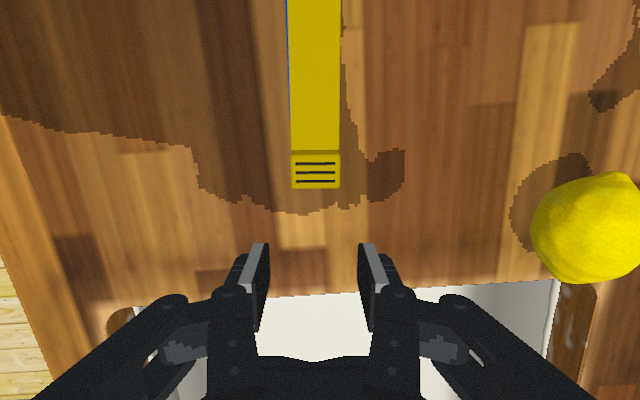

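The wedge rests on the blue shim, its heel at (316,170), and the jaws are clear of it. The blue shim's edge just shows at the left of the wedge.

```bash
python3 -c "
from h import *
s=read_state()
print(ray('wrist',[[292,188],[340,188],[292,151],[340,151]],29,s).round(1))
plan(556,-112,14,1.5)"
```

```text
[[545.5 -84.8  29. ]
 [572.5 -86.8  29. ]
 [547.5 -63.9  29. ]
 [573.5 -65.8  29. ]]
shift [0.0009 0.0012 0.0473] turn -0.0031 minrows 0.8 0.0
```

Call:
{"name": "move_arm", "arguments": {"series": [[[0.001,0.0,0],0],[[0.001,0.0,0.0],0],[[0.001,0.0,0.025],0],[[0.001,0,0.047],0],[[0.001,0,0.047],0]], "claw": 0.0}}

```text
clock: 17.18
eef_pos: [553.5, -111.0, 12.9]
tool_rot: [-3.141, 0.008, 1.498]
force: [0.0, 0.1, -0.0]
width: 0.2
```

Call:
{"name": "move_arm", "arguments": {"series": [[[0.004,-0.001,0],0],[[0.008,-0.001,0],0],[[0.012,-0.001,0],0],[[0.012,-0.001,0],0]]}}

```text
clock: 17.68
eef_pos: [553.7, -98.4, 13.3]
tool_rot: [-3.141, 0.007, 1.499]
force: [-0.1, -0.1, 0.3]
width: -0.1
```

Call:
{"name": "move_arm", "arguments": {"series": [[[0.002,0.003,0],0],[[0.004,0.003,0],0],[[0.006,0.003,0],0],[[0.008,0.003,0],0],[[0.01,0.003,0],0]]}}

```text
clock: 18.3
eef_pos: [557.4, -88.6, 13.2]
tool_rot: [-3.141, 0.007, 1.499]
force: [-0.5, -1.2, 0.3]
width: 0.2
```

Call:
{"name": "move_arm", "arguments": {"series": [[[0.002,0,0],0],[[0.004,0,0],0],[[0.006,0,0],0],[[0.008,0,0],0],[[0.008,0,0],0]]}}

```text
clock: 18.92
eef_pos: [558.0, -80.6, 13.1]
tool_rot: [-3.141, 0.008, 1.499]
force: [0.8, -1.4, 0.3]
width: -0.1
```

```bash
python3 -c "
from h import *
for i in range(2):
    s,m=snap('wrist','w11.png');print(s['eef_pos'],s['force'])
uv=blob(m,'yellow',(230,0,390,330));r,_=rect('wrist',uv,14,s);print('yel',cv2.boxPoints(r).round(1).tolist(),r)"
```

```text
[557.96360117 -80.59022605  13.1448862 ] [ 0.77545239 -1.3839409   0.33182125]
[557.99096393 -80.59800007  13.14821871] [ 0.58400734 -0.81677028  0.47998023]
yel [[545.2999877929688, -74.9000015258789], [576.2999877929688, -77.0999984741211], [583.9000244140625, 29.5], [552.9000244140625, 31.700000762939453]] ((564.5975341796875, -22.698131561279297), (106.87080383300781, 31.076223373413086), 85.87471771240234)
```

View pics/w11.png

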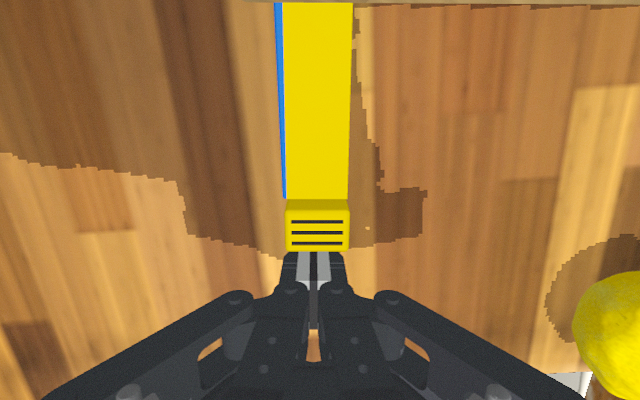

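The closed fingers push squarely on the heel at (316,245), and the wedge lies along the blue shim and under the block edge.

Call:
{"name": "move_arm", "arguments": {"series": [[[0.002,0,0],0],[[0.004,0,0],0],[[0.006,0,0],0],[[0.007,0,0],0],[[0.007,0,0],0]]}}

```text
clock: 19.65
eef_pos: [558.4, -74.3, 13.1]
tool_rot: [-3.141, 0.008, 1.498]
force: [-0.2, -4.9, 1.4]
width: -0.1
```

Call:
{"name": "move_arm", "arguments": {"series": [[[0.001,0,0],0],[[0.002,0,0],0],[[0.003,0,0],0],[[0.004,0,0],0],[[0.004,0,0],0]]}}

```text
clock: 20.27
eef_pos: [558.5, -71.8, 13.2]
tool_rot: [-3.141, 0.01, 1.497]
force: [-0.2, -7.2, 1.5]
width: -0.0
```

```bash
python3 -c "
from h import *
import time
q=[]
for i in range(6):
    s,m=snap('wrist','w12.png');q.append([*s['eef_pos'],*s['force']])
print(np.round(q,2))
_,sc=snap('scene','sc12.png')
a=cv2.imread('pics/sc.png')
g=lambda x:cv2.cvtColor(x,cv2.COLOR_BGR2GRAY)[200:275,245:335].astype(np.float32)
print('block img shift px',cv2.phaseCorrelate(g(a),g(sc)))
r,_=rect('wrist',blob(m,'yellow',(230,0,390,330)),14,s);print(cv2.boxPoints(r).round(1).tolist())
cv2.imwrite('pics/w12.png',m)
k=cv2.inRange(cv2.cvtColor(m,cv2.COLOR_BGR2HSV),np.array(HSV['yellow'][0]),np.array(HSV['yellow'][1]))[:,290:345];rows=np.where(k.sum(1)>255*25)[0];print(rows.min(),rows.max(),ray('wrist',[[316,rows.max()]],29,s))
"
```

```text
[[ 5.5850e+02 -7.1830e+01  1.3170e+01 -2.1000e-01 -7.2400e+00  1.4900e+00]
 [ 5.5852e+02 -7.1800e+01  1.3150e+01 -1.0700e+00 -6.4900e+00  6.2000e-01]
 [ 5.5851e+02 -7.1780e+01  1.3170e+01 -5.3000e-01 -5.9700e+00  1.0600e+00]
 [ 5.5854e+02 -7.1800e+01  1.3180e+01 -2.2000e-01 -6.5300e+00  2.0900e+00]
 [ 5.5849e+02 -7.1800e+01  1.3140e+01 -9.1000e-01 -5.9000e+00  1.4400e+00]
 [ 5.5851e+02 -7.1830e+01  1.3180e+01 -1.3100e+00 -6.4600e+00  1.2700e+00]]
block img shift px ((-0.5863466114324396, 0.7454618178340553), 0.9711735253510652)
[[545.7999877929688, -66.0999984741211], [576.7999877929688, -68.4000015258789], [583.9000244140625, 28.799999237060547], [552.9000244140625, 31.100000381469727]]
29 251 [[561.41421189 -59.23545875  29.        ]]
```

```bash
python3 -c "
from h import *
_,sd=snap('side','si12.png');cr=lambda m:cv2.resize(m[140:290,240:460],(792,540),interpolation=cv2.INTER_CUBIC)
A=cr(cv2.imread('pics/si.png'));B=cv2.imread('pics/s9.png');C=cr(sd)
def g(x):return cv2.cvtColor(x,cv2.COLOR_BGR2GRAY).astype(np.float32)[200:480,10:330]
W=cv2.createHanningWindow((320,280),cv2.CV_32F)
for n,(p,q) in dict(start_s9=(A,B),s9_now=(B,C),start_now=(A,C)).items(): 
    d,r=cv2.phaseCorrelate(g(p),g(q),W);print(n,np.array(d)/3.6,r)
for y in(1,2,5): print(proj('side',[[620,120+y,55]])-proj('side',[[620,120,55]]))
m11=cv2.imread('pics/w11.png');m12=cv2.imread('pics/w12.png')
for nm,m in(('11',m11),('12',m12)): print(nm,[int(v) for v in m[0:40,420].astype(int).sum(1)])
"
```

```text
start_s9 [-0.04229258  0.01228796] 0.3171109811299377
s9_now [-0.03231248 -0.00766898] 0.365827858613597
start_now [-0.99954918  0.04864835] 0.24917767900559637
[[-0.21452239  0.25071141]]
[[-0.42944017  0.50188492]]
[[-1.07657684  1.25819083]]
11 [419, 414, 409, 301, 248, 255, 253, 284, 361, 365, 360, 366, 368, 365, 362, 360, 366, 375, 371, 359, 369, 358, 358, 362, 372, 370, 372, 366, 360, 357, 363, 363, 364, 367, 367, 359, 356, 369, 368, 370]
12 [673, 670, 665, 660, 660, 653, 649, 646, 638, 615, 590, 557, 527, 499, 454, 429, 436, 438, 448, 447, 453, 447, 439, 435, 439, 433, 429, 418, 426, 405, 332, 364, 367, 370, 366, 368, 372, 368, 369, 362]
```

```bash
python3 -c "
from h import *
for uv,p,o in(([420,2.7],[557.98,-80.6,13.15],[-3.141,.008,1.499]),([420,29.7],[558.5,-71.8,13.17],[-3.141,.010,1.497])):
    print(ray('wrist',[uv],22,{'eef_pos':p,'tool_rot':o}).round(2))
def ecc(a,b,y0,y1,x0,x1):
    G=lambda x:cv2.GaussianBlur(cv2.cvtColor(x,cv2.COLOR_BGR2GRAY),(0,0),1.2)[y0:y1,x0:x1]
    W=np.eye(2,3,dtype=np.float32);c,W=cv2.findTransformECC(G(a),G(b),W,cv2.MOTION_TRANSLATION);return W[:,2],round(c,4)
I=lambda f:cv2.imread('pics/'+f)
print('scene block',ecc(I('sc.png'),I('sc12.png'),238,280,250,320),'static',ecc(I('sc.png'),I('sc12.png'),180,240,170,225))
print('side block',ecc(I('si.png'),I('si12.png'),235,280,245,315),'static',ecc(I('si.png'),I('si12.png'),200,265,150,215))
J=np.array([[0,1,0]])
for n in('scene','side'): print(n,proj(n,[[560,121,40]])-proj(n,[[560,120,40]]))
"
```

```text
[[605.26  25.87  22.  ]]
[[606.19  25.7   22.  ]]
scene block (array([-1.0780175,  0.5068829], dtype=float32), 0.9991) static (array([-0.00546461,  0.000547  ], dtype=float32), 0.9999)
side block (array([-0.94878334,  0.5074019 ], dtype=float32), 0.9992) static (array([-0.01977609,  0.01189477], dtype=float32), 0.9999)
scene [[-0.2893732   0.29692897]]
side [[-0.19560554  0.26728517]]
```

Call:
{"name": "move_arm", "arguments": {"series": [[[-0.008,0,0],0],[[-0.012,0,-0.02],0],[[-0.008,0,-0.045],0],[[0.03,0.0,-0.045],0],[[0.053,0.002,-0.045],0]]}}

```text
clock: 21.3
eef_pos: [564.7, -15.4, 58.0]
tool_rot: [3.141, 0.007, 1.499]
force: [-0.1, 1.1, 0.2]
width: -0.0
```

```bash
python3 -c "
from h import *
s,m=snap('wrist','w13.png');cv2.imwrite('pics/w13.png',m);print(s['force'])
plan(561.5,-20,20.5,1.5)"
```

```text
[-0.12346466  1.1457123   0.244131  ]
shift [-0.0088 -0.0033  0.0374] turn 0.0032 minrows 0.6 0.0
```

View pics/w13.png

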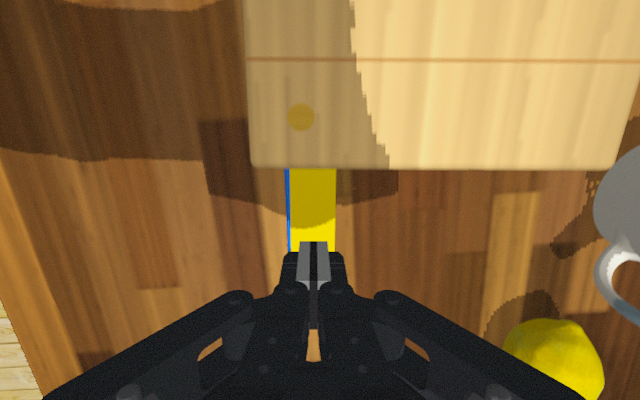

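The wedge and blue shim run under the brass-dot corner, with the dot at (301,117) and the yellow strip at columns 288–337. The fingers are above, between the heel and the block.

```bash
python3 -c "
from h import *
s=read_state();m=cv2.imread('pics/w13.png')
print('dot',ray('wrist',[[301,117]],55,s).round(1),'side edge',ray('wrist',[[255,167],[610,168]],55,s).round(1))
h=cv2.cvtColor(m,cv2.COLOR_BGR2HSV)
for r in(185,215,240):
    y=np.where((h[r,250:380,0]>21)&(h[r,250:380,0]<35)&(h[r,250:380,1]>150))[0]+250
    b=np.where((h[r,250:380,0]>100)&(h[r,250:380,0]<128)&(h[r,250:380,1]>150))[0]+250
    print(r,y.min(),y.max(),ray('wrist',[[(y.min()+y.max())/2,r]],12,s).round(1),b.min(),b.max(),ray('wrist',[[b.min(),r]],5,s).round(1))
plan(561.5,-20,20.5,1.5)
"
```

```text
dot [[565.4  57.1  55. ]] side edge [[542.5  36.2  55. ]
 [705.5  24.7  55. ]]
185 290 335 [[567.4  13.4  12. ]] 286 288 [[550.6  12.6   5. ]]
215 291 335 [[566.4  -6.   12. ]] 287 289 [[549.4  -7.6   5. ]]
240 291 334 [[564.9 -23.2  12. ]] 288 289 [[548.4 -25.5   5. ]]
shift [-0.0088 -0.0033  0.0374] turn 0.0032 minrows 0.6 0.0
```

Call:
{"name": "move_arm", "arguments": {"series": [[[-0.009,-0.0033,0.01],0],[[-0.009,-0.0033,0.03],0],[[-0.009,-0.0033,0.037],0],[[-0.009,-0.0033,0.037],0]]}}

```text
clock: 21.85
eef_pos: [560.7, -21.1, 20.1]
tool_rot: [-3.141, 0.005, 1.502]
force: [-0.8, 0.7, -0.4]
width: -0.0
```

Call:
{"name": "move_arm", "arguments": {"series": [[[-0.002,0,0],0],[[-0.004,0,0],0],[[-0.006,0,0],0],[[-0.008,0,0],0],[[-0.008,0,0],0]]}}

```text
clock: 22.48
eef_pos: [560.1, -29.3, 20.3]
tool_rot: [-3.141, 0.005, 1.502]
force: [0.1, 0.8, 0.3]
width: 0.1
```

Small steps now, watching for contact with the heel.

Call:
{"name": "move_arm", "arguments": {"series": [[[-0.001,0,0],0],[[-0.002,0,0],0],[[-0.002,0,0],0]]}}

```text
clock: 22.85
eef_pos: [560.2, -30.0, 20.3]
tool_rot: [-3.141, 0.003, 1.503]
force: [-0.0, 4.4, 0.4]
width: 0.3
```

Call:
{"name": "move_arm", "arguments": {"series": [[[-0.001,0,0],0],[[-0.001,0,0],0]]}}

```text
clock: 23.1
eef_pos: [560.2, -30.0, 20.3]
tool_rot: [-3.141, 0.002, 1.504]
force: [-0.7, 4.5, -0.5]
width: -0.1
```

Call:
{"name": "move_arm", "arguments": {"series": [[[-0.001,0,0],0],[[-0.001,0,0],0]]}}

```text
clock: 23.35
eef_pos: [560.2, -30.1, 20.3]
tool_rot: [-3.141, 0.001, 1.504]
force: [-0.3, 5.2, 0.3]
width: -0.1
```

Call:
{"name": "move_arm", "arguments": {"series": [[[-0.002,0,0],0],[[-0.002,0,0],0]]}}

```text
clock: 23.6
eef_pos: [560.3, -31.5, 20.3]
tool_rot: [3.141, 0.0, 1.505]
force: [-0.2, 4.8, 0.1]
width: -0.1
```

Call:
{"name": "move_arm", "arguments": {"series": [[[-0.002,0,0],0],[[-0.002,0,0],0]]}}

```text
clock: 23.85
eef_pos: [560.2, -33.9, 20.3]
tool_rot: [3.141, 0.001, 1.504]
force: [0.3, 3.1, 0.1]
width: -0.3
```

That backs the wedge off 3.9 mm. The force falls steadily to about 3–4 N, which is the stated snug value, so I retreat.

Call:
{"name": "move_arm", "arguments": {"series": [[[0.006,0,0],0],[[0.01,0,0],0],[[0.01,0,-0.03],0],[[0.01,0,-0.08],0],[[0.01,0,-0.13],0]]}}

```text
clock: 24.48
eef_pos: [560.4, -24.3, 151.5]
tool_rot: [-3.141, 0.002, 1.504]
force: [0.6, -0.9, -0.2]
width: 0.1
```

Call:
{"name": "move_arm", "arguments": {"series": [[[-0.06,0,-0.0],0],[[-0.1,0,-0.0],0],[[-0.1,0,0],0],[[-0.1,0,0],0]]}}

```text
clock: 24.98
eef_pos: [553.5, -123.7, 151.6]
tool_rot: [-3.14, 0.001, 1.504]
force: [0.5, -1.4, 0.2]
width: 0.2
```

```bash
python3 -c "
from h import *
s,m=snap('wrist','w14.png');print(s['eef_pos'],s['force'],s['clock'])
uv=blob(m,'yellow',(200,0,440,300));r,_=rect('wrist',uv,14,s);print('yel',cv2.boxPoints(r).round(1).tolist(),r[2])
r,_=rect('wrist',blob(m,'blue'),5,s);print('blue',cv2.boxPoints(r).round(1).tolist())
def ecc(a,b,y0,y1,x0,x1):
    G=lambda x:cv2.GaussianBlur(cv2.cvtColor(x,cv2.COLOR_BGR2GRAY),(0,0),1.2)[y0:y1,x0:x1]
    W=np.eye(2,3,dtype=np.float32);c,W=cv2.findTransformECC(G(a),G(b),W,cv2.MOTION_TRANSLATION);return W[:,2],round(c,4)
I=lambda f:cv2.imread('pics/'+f)
_,c=snap('scene','sc14.png')
print('vs12 block',ecc(I('sc12.png'),c,238,280,250,320),'vs start lemon',ecc(I('sc.png'),c,135,170,320,352),'canister vs12',ecc(I('sc12.png'),c,170,240,250,300))
"
```

```text
[ 553.51396653 -123.70491963  151.55503885] [ 0.46528152 -1.36434925  0.16779776] 24.975
yel [[547.7999877929688, -63.900001525878906], [576.2000122070312, -65.80000305175781], [582.0999755859375, 20.200000762939453], [553.5999755859375, 22.100000381469727]] 86.11770629882812
blue [[545.2000122070312, -50.099998474121094], [547.7000122070312, -50.29999923706055], [552.7999877929688, 24.299999237060547], [550.2999877929688, 24.5]]
vs12 block (array([ 0.0571553 , -0.00819525], dtype=float32), 0.9996) vs start lemon (array([-0.02461622,  0.02155066], dtype=float32), 1.0) canister vs12 (array([ 0.04938447, -0.01160886], dtype=float32), 0.9986)
```

```bash
python3 -c "
from cell import *
print(finish_job())"
```

```text
the job is handed in; nothing more can be done
None
```

I laid the blue shim under the short foot and let go of it. I then set the yellow shim on it, pushed it in with closed fingers and handed the job in at about 25 s of the 64 s allowed. No verdict was reported, and I could not measure foot loads directly.

**Snugness:** The push rose to about 6.4 N, above the stated 4 N. I eased the wedge back 3.9 mm from the heel side. It was still resisting at about 3 N when I let go, so I judge all four feet loaded.

**Last checks:**
- **Shims:** The foot lies about 3 mm off the blue shim's centreline and about 5 mm off the yellow one's, against a limit of 12 mm. The blue shim did not shift during the push.
- **Surroundings:** The lemon did not move, and the block and canister did not shift during the back-off. The mug was never approached, but I did not check it separately.

**Did not go cleanly:**
- **Block nudged:** While still raised, the thin end met the foot with about 9.5 N. The block had moved roughly 2–3 mm when I measured it afterwards (limit 25 mm), probably from that. It did not move during the final push.
- **Insertion depth disagrees:** From the images, the thin end sits about 13 mm past the foot's axis. The task says contact starts at 16 mm or more. I put that down to camera error of a few mm, since the wedge was clearly under load.

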